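Press the bud vase onto the sprung pad of the display base

ROBOT

A 7-joint arm with a two-finger parallel gripper is mounted at the origin on the work surface. World frame = base frame: x ahead of the robot, y to its left, z up, the work surface at z = 0. Lengths are in m, angles in rad, forces in N, time in s.
With the tool pointing down it reaches from about 0.425 to 1.025 m from the base axis. Payload 3.6 kg.
Tool frame: the origin (TCP) lies on the mounting face of the last link; the fingertips stand 173 mm ahead of it and the grasp point (between the pads) lies 155 mm ahead of it; z points along the fingers, y is the line along which they close (so a half turn about z gives the same grasp; the last joint's range is limited). The gripper opens to 85 mm and grips with 20 to 120 N. Pads are 22 mm wide; open, the fingers measure 114 mm over their backs; the gripper's body (76 mm by 85 mm) begins 54 mm behind the grasp point. The pads swing forward as they close: fully open they stand 13 mm farther back than shut.
Start: joints at [-1.323, 0.591, 0.048, 1.609, -0.033, 0.943, -0.034], TCP at [0.243, 0.683, 0.405] pointing down, gripper open.
Joint ranges: [-2.69, 2.69], [-0.47, 2.24], [-1.27, 1.36], [0.19, 2.51], [-1.53, 4.68], [0.08, 2.07], [-3.09, 3.09]. Speed limits (rad/s): [2.57, 2.57, 3.14, 3.14, 3.14, 3.14, 3.14].

INTERFACE

Orientations are given as [roll, pitch, yaw] about the fixed x, y, z axes, in that order (R = Rz(yaw) Ry(pitch) Rx(roll)).
In Python, from plant import state, camera, job_done gives the robot as it stands.
- The arm moves only by the shell command python3 -m jog 'ROWS'. ROWS is JSON, a list of rows, each a list of 5 numbers: the shift along the tool's x, y, z in mm, then the turn about the tool's z in degrees, then the opening, from 0 (shut) to 1 (fully open). A call has 1 to 20 rows; each row shifts and turns the commanded pose from where the row before left it, along the tool's axes as they then stand; what a row does not reach is not made up. A row lasts 1/12 s, in which the tool goes at most 41.7 mm and 7.16 degrees, less where a joint would pass 70% of its speed; a pose out of reach is approached as far as the arm can. A call is refused whole if a number of a shift passes 41.7 or a number of a turn 7.16, either way. A call with a gripper value outside its range is refused whole. The fingers move at their own pace and stop on an object; the grip force is fixed at half the most. Time passes only in rows, so rows that do not move let the fingers close. It gives the time, the measured TCP pose, the force, the opening and the grip force at its end, in the units of the state.
- state(): the state, without advancing time (a new reading comes with each control period).
- camera(name): name is "scene" or "top"; returns a dict with "img" (480x640x3 uint8, red, green, blue), "fx", "fy", "cx", "cy" (pixels), "dist" ([k1, k2, p1, p2, k3] as OpenCV has them; the pictures are not rectified), "world_to_cam" (4x4, takes a point from world to camera coordinates). Camera axes: x right, y down, z forward; pixel columns grow to the right and rows downward; lengths in m; the calibration is good to about 2 mm. A picture is of the moment at which its call begins. There is no depth.
- job_done(): hands the job in; it is judged then, once.
The state is a dict: "clock": time; "q": joint angles; "joint_vel": joint speeds; "tau": joint torques, N m; "eef_pos": TCP position; "ee_rot": TCP orientation; "wrist_force": force on the tool from outside, world axes, zero at the start; "wrist_torque": the same for the moment, N m; "finger_gap": finger opening in m; "finger_force": force on a finger pad.
Only numpy, scipy, OpenCV 4.12 (cv2) and the standard library are available. Lean on these libraries where they do the work, as an engineer would, in place of code of your own. Each camera call takes 0.05 s, during which the arm holds its last target. There are 200 camera calls.

TASK

Lift the glass dome off its round wooden base by its knob and stand it upright on the round cork mat. Then pick up the copper-tone bud vase, set it upright in the middle of the base's sprung pad, press it straight down until the pad is fully home and keep it down for a good second, so that the light switch in the base catches; then ease off and leave the vase standing on the risen pad. Leave the other ornaments where they are and do not tip the dome over.

Things in the scene. Friction and masses are not known exactly. Their poses are not given: they have to be found in the camera images.
- plinth: Display base: a round disc of brown wood, 160 mm diameter, 24 mm high, fixed to the shelf. Origin at the centre of its underside, z up. The dome stands on its flat top at the start, around the pad.
- pad_top (a point): Centre of the top face of the sprung pad in the middle of the base: a pale wooden disc, 70 mm diameter, whose top stands 34 mm above the shelf (10 mm above the base's top) when up, 26 mm when fully down.
- pad (a joint): Depression of the pad in m: 0 = up, 0.008 = fully down. It needs about 3 N to start and 11 N to hold fully down, and springs up again.
- dome: Clear glass dome (bell), open below, 124 mm outer diameter, 4 mm wall, 128 mm high without its knob, about 0.4 kg. Origin at the centre of its open lower rim, z up. On top: a dark wooden stem, then the knob.
- dome_knob (a point): Middle of the dome's knob, an upright dark wooden cylinder, 28 mm diameter, 30 mm high; the point is 151 mm above the dome's lower rim and 23 mm above the top of the glass, on the axis.
- mat: Round cork mat, 144 mm diameter, 4 mm thick, fixed flat on the shelf. Origin at the centre of its underside.
- vase: Copper-tone aluminium bud vase, 105 mm high: round belly up to 66 mm diameter at 30 mm height, foot 54 mm diameter, narrowing at 48 to 62 mm height to a straight neck of 28 mm diameter from 62 to 105 mm. About 0.22 kg. Origin at the centre of its foot, z along its axis, up.
- vase_neck (a point): Point on the vase's axis in the neck, 87 mm above its foot: a good place to grip.
- pebble_a: Bystander: black ceramic pebble, 54 mm across, 26 mm high. Origin at its underside.
- pebble_b: Bystander: black ceramic pebble, 44 mm across, 21 mm high. Origin at its underside.
- timer: Bystander: white silicone egg timer, egg-shaped, 54 mm across, 60 mm high. Origin at its underside.
- candle_cup: Bystander: open copper-tone candle cup without a neck, 72 mm across, 55 mm high. Origin at its underside.
- dish: Bystander: shallow white dish, 100 mm across, 22 mm high. Origin at its underside.
Not all that is in view belongs to the job. What is shaped like the vase but green or turquoise is not meant.

How it is judged:
By the outcome, as a careful person would: the job done as asked, in the order asked, and still so for the second after the job is handed in, with the robot touching nothing.
It also fails if it takes over 69 s, if anything falls off the work surface, if the arm or the gripper's body presses on something with over 40 N, if the wrist force passes 120 N, or if a joint passes its speed limit or range.

## Working session

There is one attempt and no reset: what is moved stays moved. The work goes in short steps, Python scripts to look and compute and a shell command to move; the robot and the scene stay as the last step left them, time stands still between calls to the robot, and variables do not carry over. Pictures are saved under pics/ and viewed, at most 10 in all, crops included, and the job is handed in when it is done.

```bash
mkdir -p pics; ls; python3 - <<'E'
from plant import state,camera
import cv2,pickle
d={}
for n in("scene","top"):
    c=camera(n);d[n]=c;cv2.imwrite(f"pics/{n}0.png",c["img"][:,:,::-1])
    print(n,c["fx"],c["cx"],c["dist"],c["world_to_cam"])
pickle.dump(d,open("c0.pkl","wb"))
s=state();print({k:s[k] for k in("clock","eef_pos","ee_rot","finger_gap","wrist_force")})
E
```

```text
pics
scene 585.9246315378224 321.9389189004093 [-0.07415856  0.          0.          0.          0.        ] [[-0.14731409  0.98904354 -0.00956162  0.15581436]
 [ 0.59134771  0.08032159 -0.80240658 -0.23445098]
 [-0.79284705 -0.12386004 -0.59670114  1.73517064]
 [ 0.          0.          0.          1.        ]]
top 566.808939770904 317.47679529956696 [-0.05513687  0.          0.          0.          0.        ] [[-1.34352806e-02 -9.99908710e-01 -1.43693126e-03 -4.39498395e-02]
 [-9.97984440e-01  1.34985329e-02 -6.20068241e-02  5.65250739e-01]
 [ 6.20205600e-02  6.00955957e-04 -9.98074691e-01  1.23595495e+00]
 [ 0.00000000e+00  0.00000000e+00  0.00000000e+00  1.00000000e+00]]
{'clock': 0.1, 'eef_pos': array([0.24282849, 0.68269606, 0.40363376]), 'ee_rot': array([-3.13954587e+00,  9.49405837e-05,  2.79989008e+00]), 'finger_gap': 0.08510987359332625, 'wrist_force': array([-0.49701656,  0.29692284, -0.60116975])}
```

View pics/scene0.png

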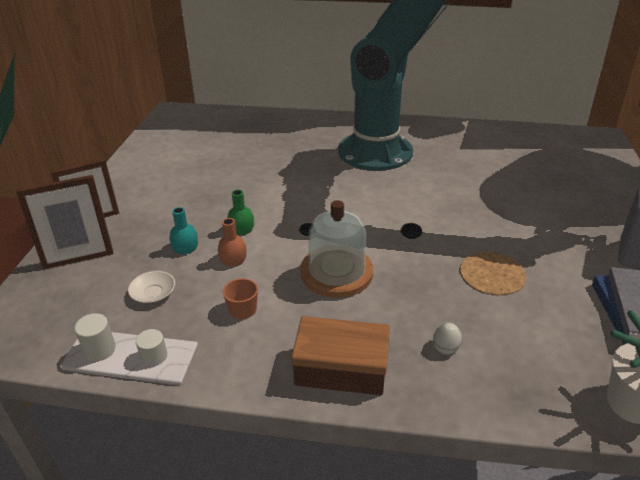

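View pics/top0.png

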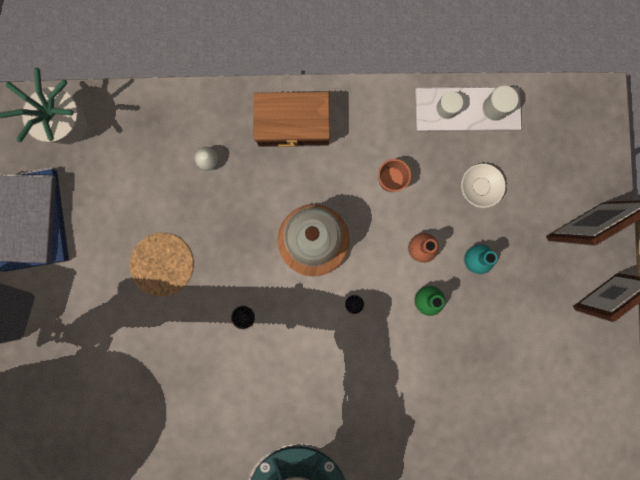

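The top view shows the dome's knob at (312,234), base around it, and the mat at (162,264). The pebbles are at (243,317) and (355,304).

Vase candidates in the top view are copper (424,247), turquoise (481,259), green (430,300) and the neckless copper cup (395,175). The copper one with a neck at (424,247), scene (232,245), fits the description. I'll confirm it in a crop while measuring.

```bash
cat > h.py <<'E'
import numpy as np,cv2
def KD(c): return np.array([[c["fx"],0,c["cx"]],[0,c["fy"],c["cy"]],[0,0,1.]]),np.array(c["dist"])
def ray(c,px):
    K,D=KD(c);u=cv2.undistortPoints(np.array([[px]],float),K,D)[0,0]
    T=c["world_to_cam"];R,t=T[:3,:3],T[:3,3]
    d=R.T@np.array([*u,1]);return -R.T@t,d/np.linalg.norm(d)
def plane(c,px,z):
    o,d=ray(c,px);return o+d*(z-o[2])/d[2]
def tri(c1,p1,c2,p2):
    o1,d1=ray(c1,p1);o2,d2=ray(c2,p2)
    s=np.linalg.lstsq(np.c_[d1,-d2],o2-o1,rcond=None)[0]
    a,b=o1+s[0]*d1,o2+s[1]*d2;return (a+b)/2,np.linalg.norm(a-b)
def proj(c,p):
    K,D=KD(c);T=c["world_to_cam"]
    return cv2.projectPoints(np.array([p],float),cv2.Rodrigues(T[:3,:3])[0],T[:3,3],K,D)[0][0,0]
def blobs(c,box,f,amin=15):
    x0,y0,x1,y1=box;im=c["img"][y0:y1,x0:x1];h=cv2.cvtColor(im,cv2.COLOR_RGB2HSV).astype(int)
    m=f(h[...,0],h[...,1],h[...,2]).astype(np.uint8)
    n,l,s,ce=cv2.connectedComponentsWithStats(m)
    return [(s[i,:5]+[x0,y0,0,0,0],ce[i]+[x0,y0],np.argwhere(l==i)[:,::-1]+[x0,y0]) for i in range(1,n) if s[i,4]>=amin]
E
python3 - <<'E'
import pickle,cv2,numpy as np
from h import *
d=pickle.load(open("c0.pkl","rb"));S,T=d["scene"],d["top"]
def show(n,c,box,f,a=15):
    for s,ce,p in blobs(c,box,f,a): print(n,s.tolist(),ce.round(1),'ellipse',np.round(cv2.fitEllipse(p.astype(np.float32))[0],1))
show("knobS",S,(320,195,356,222),lambda h,s,v:(v<90)&(s>110))
show("knobT",T,(295,215,330,252),lambda h,s,v:(v<110)&(s>110))
org=lambda h,s,v:((h<20)|(h>174))&(s>100)
show("plinT",T,(265,190,365,290),lambda h,s,v:org(h,s,v),200)
show("matT",T,(120,220,205,310),lambda h,s,v:(h<25)&(s>90),200)
show("matS",S,(445,235,540,310),lambda h,s,v:(h<25)&(s>90),200)
show("vaseS",S,(210,210,255,272),lambda h,s,v:org(h,s,v),100)
show("vaseT",T,(400,225,448,270),lambda h,s,v:org(h,s,v),100)
show("holeS",S,(218,212,242,230),lambda h,s,v:(v<75))
show("holeT",T,(415,232,445,260),lambda h,s,v:(v<60))
a=S["img"][185:285,200:360];b=T["img"][200:300,290:450]
cv2.imwrite("pics/crop1.png",cv2.resize(np.vstack([a,b]),None,fx=3,fy=3,interpolation=2)[...,::-1])
E
```

```text
knobS [332, 201, 11, 20, 159] [337.1 209.1] ellipse [337.1 209.4]
knobT [306, 227, 13, 13, 130] [311.6 233. ] ellipse [311.6 233. ]
plinT [278, 204, 72, 72, 1318] [314.7 247.8] ellipse [312.8 238.4]
matT [130, 233, 63, 63, 3180] [161.1 264.1] ellipse [161.1 264.1]
matS [460, 252, 66, 43, 2187] [492.7 273.1] ellipse [492.7 273.1]
vaseS [218, 218, 28, 48, 904] [231.1 245.5] ellipse [231.1 244.7]
vaseT [408, 233, 30, 29, 630] [422.6 247.4] ellipse [423.3 247.2]
holeS [228, 212, 9, 7, 41] [231.2 214.4] ellipse [231.9 214.6]
holeS [224, 219, 8, 5, 32] [227.7 221.1] ellipse [227.7 221.1]
holeS [235, 220, 7, 10, 45] [238.  225.6] ellipse [237.9 225.3]
holeT [426, 242, 9, 8, 54] [429.9 245.4] ellipse [429.9 245.4]
```

View pics/crop1.png

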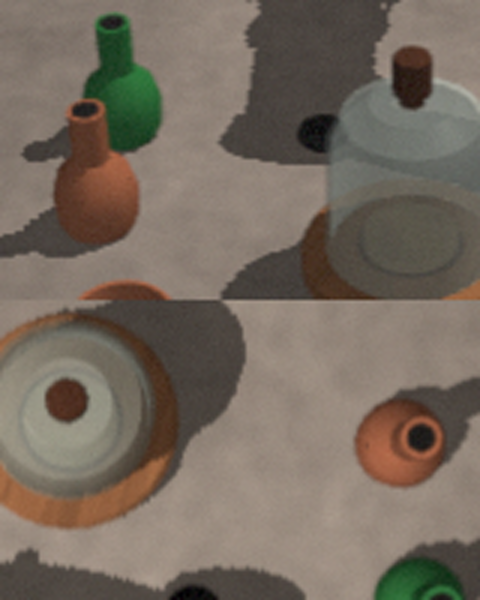

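The crop confirms it: the copper vase with a neck has its mouth at scene (228.5,221) and top (430,245.4). The green one stands behind it. The knob's top face is at scene (337.3,203) and top (311.8,233).

```bash
python3 - <<'E'
import pickle,numpy as np
from h import *
np.set_printoptions(precision=4,suppress=True)
d=pickle.load(open("c0.pkl","rb"));S,T=d["scene"],d["top"]
print("knobtop",tri(S,(337.2,203.3),T,(311.7,233.)),"exp z .024+.166=.190")
print("vasemouth",tri(S,(228.6,221.2),T,(429.9,245.4)),"exp .105")
print("mat",tri(S,(492.5,273),T,(161.1,264.1)),plane(T,(161.1,264.1),.004),plane(S,(492.5,273),.004))
pl=lambda h,s,v:((h<20)|(h>174))&(s>100)
P=max(blobs(T,(265,190,365,290),pl,200),key=lambda b:b[0][4])[2]
e=cv2.minEnclosingCircle(P.astype(np.float32));print("plinth",e,plane(T,e[0],.02))
P=max(blobs(S,(295,225,380,300),pl,100),key=lambda b:b[0][4])[0];print(P)
print("plinth S",plane(S,(P[0]+P[2]/2-.5,270),.024))
for z in (.024,.034): print(z)
# vase body: belly outline in top
b=max(blobs(T,(400,225,448,270),pl,100),key=lambda b:b[0][4]);print(b[0],plane(T,(b[0][0]+14,b[0][1]+15),.03))
for n,px,z in(("green",(432,298),.08),("cup",(395,175),.05),("dish",(483,185),.02),("timer",(205,158),.03),("pa",(243,317),.013),("pb",(355,304),.01)):print(n,plane(T,px,z))
E
```

```text
knobtop (array([ 0.5675, -0.0405,  0.1902]), np.float64(0.0006528019635174303)) exp z .024+.166=.190
vasemouth (array([ 0.5448, -0.2819,  0.1066]), np.float64(0.001618677912450867)) exp .105
mat (array([0.5163, 0.3006, 0.0012]), np.float64(0.000772804245077167)) [0.5163 0.2994 0.004 ] [0.5195 0.3003 0.004 ]
plinth ((313.1219177246094, 239.9664306640625), 36.02906036376953) [ 0.5648 -0.042   0.02  ]
[ 301  254   72   44 1117]
plinth S [ 0.5787 -0.0393  0.024 ]
0.024
0.034
[408 233  30  29 630] [ 0.5433 -0.2803  0.03  ]
green [ 0.436  -0.2897  0.08  ]
cup [ 0.702  -0.2219  0.05  ]
dish [ 0.6826 -0.4225  0.02  ]
timer [0.7495 0.1954 0.03  ]
pa [0.3971 0.115  0.013 ]
pb [ 0.4223 -0.1326  0.01  ]
```

Every measured height fits: knob top 0.190 and vase mouth 0.107. Next I traverse to above the knob.

```bash
python3 -m jog '[[-14,-14,0,0,1],[-28,-29,0,0,1],[-28,-29,0,0,1],[-28,-29,0,0,1],[-28,-29,0,0,1],[-28,-29,0,0,1],[-28,-29,0,0,1],[-28,-29,0,0,1],[-28,-29,0,0,1],[-28,-29,0,0,1],[-28,-29,0,0,1],[-28,-29,0,0,1],[-28,-29,0,0,1],[-28,-29,0,0,1],[-28,-29,0,0,1],[-28,-29,0,0,1],[-28,-29,0,0,1],[-28,-29,0,0,1],[-28,-29,0,0,1],[-14,-14,0,0,1]]'
cat > go.py <<'E'
import sys,numpy as np
from plant import state
from scipy.spatial.transform import Rotation as R
s=state();r=R.from_euler("xyz",s["ee_rot"])
p=np.array(s["eef_pos"]);print("t",s["clock"],"p",p.round(4),"rot",np.round(s["ee_rot"],3),"F",np.round(s["wrist_force"],1),"gap",round(s["finger_gap"],4),"ff",s["finger_force"],"q7",s["q"].round(2))
if len(sys.argv)>3: print("delta tool mm",(r.inv().apply(np.array(list(map(float,sys.argv[1:4])))-p)*1000).round(1))
E
python3 go.py .5675 -.0405 .334
```

```text
clock: 1.77
eef_pos: [0.5611, -0.0193, 0.4048]
ee_rot: [-3.139, 0.002, 2.793]
wrist_force: [0.2, -1.0, 0.2]
finger_gap: 0.0853
finger_force: 0.0
t 1.7667 p [ 0.5611 -0.0193  0.4048] rot [-3.139e+00  2.000e-03  2.793e+00] F [ 0.2 -1.   0.2] gap 0.0853 ff 0.0 q7 [-0.18  0.39  0.17  1.99 -0.09  0.77  1.27]
delta tool mm [-13.1 -17.6  70.9]
```

```bash
python3 -m jog '[[-7,-9,0,0,1],[-7,-9,0,0,1],[0,0,0,0,1],[0,0,0,0,1],[0,0,0,0,1]]'
python3 go.py .5675 -.0405 .334
python3 - <<'E'
from plant import camera
import cv2,numpy as np
from h import *
a=camera("scene");b=camera("top")
cv2.imwrite("pics/a.png",np.hstack([cv2.resize(a["img"][110:270,260:420],(480,480)),cv2.resize(b["img"][180:290,260:370],(320,320)).copy() if 0 else cv2.resize(b["img"][180:340,240:346],(318,480))])[...,::-1])
E
```

```text
clock: 2.18
eef_pos: [0.5666, -0.033, 0.4045]
ee_rot: [3.141, -0.001, 2.803]
wrist_force: [-0.8, 0.8, -1.1]
finger_gap: 0.0851
finger_force: 0.0
t 2.1833 p [ 0.5666 -0.033   0.4045] rot [ 3.141e+00 -1.000e-03  2.803e+00] F [-0.8  0.8 -1.1] gap 0.0851 ff 0.0 q7 [-0.15  0.4   0.17  1.97 -0.09  0.78  1.31]
delta tool mm [-3.5 -6.8 70.5]
```

View pics/a.png

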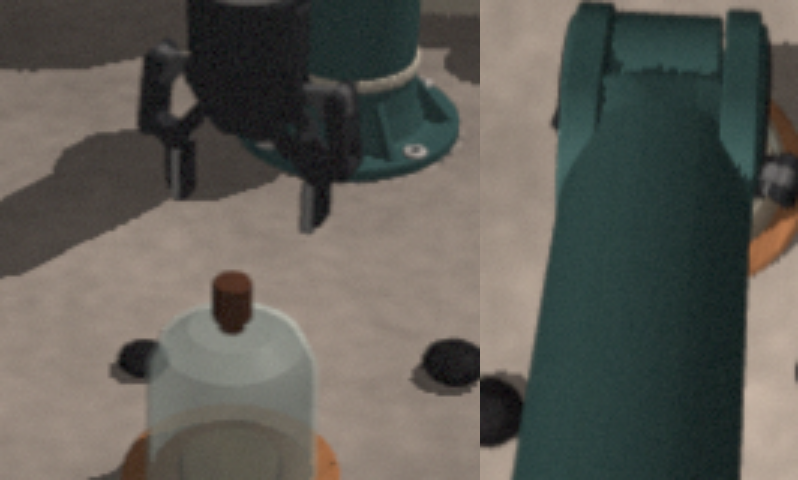

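The open fingers stand astride and above the knob (crop 232,300), which is undisturbed. I correct by the residual and go down.

```bash
python3 -m jog '[[-3.5,-7,0,0,1],[0,0,5,0,1],[0,0,10,0,1],[0,0,10,0,1],[0,0,10,0,1],[0,0,10,0,1],[0,0,10,0,1],[0,0,10,0,1],[0,0,5,0,1],[0,0,0,0,1],[0,0,0,0,1]]'
python3 go.py .5675 -.0405 .334
```

```text
clock: 3.2
eef_pos: [0.5681, -0.0429, 0.3343]
ee_rot: [-3.141, -0.001, 2.8]
wrist_force: [-0.2, 0.2, 0.3]
finger_gap: 0.0855
finger_force: 0.0
t 3.2 p [ 0.5681 -0.0429  0.3343] rot [-3.141e+00 -1.000e-03  2.800e+00] F [-0.2  0.2  0.3] gap 0.0855 ff 0.0 q7 [-0.11  0.5   0.15  2.02 -0.12  0.63  1.34]
delta tool mm [1.3 2.  0.3]
```

```bash
python3 -m jog '[[0.5,1.5,0,0,1],[0,0,0,0,0.6],[0,0,0,0,0.5],[0,0,0,0,0.4],[0,0,0,0,0.3],[0,0,0,0,0.2],[0,0,0,0,0.1],[0,0,0,0,0],[0,0,0,0,0],[0,0,0,0,0],[0,0,0,0,0],[0,0,0,0,0]]'
python3 go.py
```

```text
clock: 4.2
eef_pos: [0.5681, -0.0415, 0.3351]
ee_rot: [-3.141, 0.0, 2.8]
wrist_force: [-1.6, -1.9, 5.4]
finger_gap: 0.0262
finger_force: 58.9
t 4.2 p [ 0.5681 -0.0415  0.3351] rot [-3.141  0.     2.8  ] F [-1.6 -1.9  5.4] gap 0.0262 ff 58.87495458126068 q7 [-0.12  0.49  0.15  2.02 -0.12  0.63  1.34]
```

```bash
python3 -m jog '[[0,0,-2,0,0],[0,0,-4,0,0],[0,0,-6,0,0],[0,0,-8,0,0],[0,0,-8,0,0],[0,0,-8,0,0],[0,0,-8,0,0],[0,0,-8,0,0],[0,0,-5,0,0],[0,0,-3,0,0],[0,0,0,0,0],[0,0,0,0,0]]'
python3 go.py .5168 .2998 .395
python3 - <<'E'
from plant import camera
import cv2,numpy as np
a=camera("scene")
cv2.imwrite("pics/b.png",cv2.resize(a["img"][100:310,250:450],(572,600))[...,::-1])
E
```

```text
clock: 5.2
eef_pos: [0.5679, -0.0412, 0.3948]
ee_rot: [3.142, -0.0, 2.8]
wrist_force: [-0.4, -0.4, -4.8]
finger_gap: 0.0266
finger_force: 59.4
t 5.2 p [ 0.5679 -0.0412  0.3948] rot [ 3.142 -0.     2.8  ] F [-0.4 -0.4 -4.8] gap 0.0266 ff 59.361194372177124 q7 [-0.13  0.41  0.17  1.98 -0.1   0.76  1.32]
delta tool mm [ 1.624e+02  3.042e+02 -2.000e-01]
```

View pics/b.png

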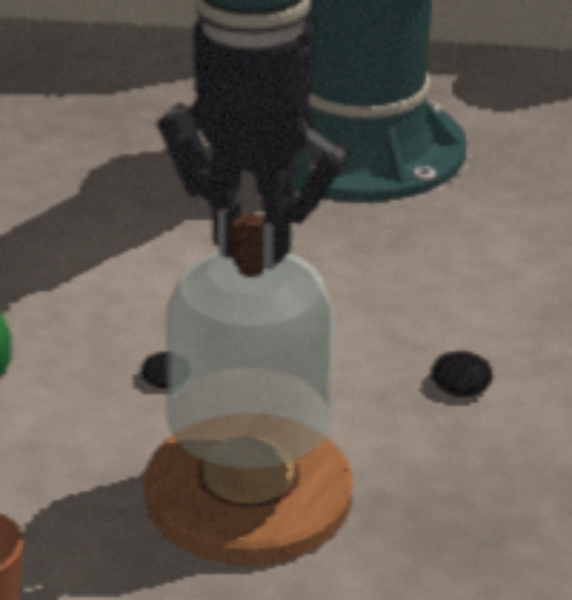

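The dome hangs upright about 60 mm above the base (crop 248,360), clear of the pad. Now it goes over to the mat.

```bash
python3 -m jog '[[3,5,0,0,0],[6,11,0,0,0],[10,19,0,0,0],[10,19,0,0,0],[10,19,0,0,0],[10,19,0,0,0],[10,19,0,0,0],[10,19,0,0,0],[10,19,0,0,0],[10,19,0,0,0],[10,19,0,0,0],[10,19,0,0,0],[10,19,0,0,0],[10,19,0,0,0],[10,19,0,0,0],[10,19,0,0,0],[10,19,0,0,0],[6,11,0,0,0],[3,5,0,0,0],[0,0,0,0,0]]'; python3 -m jog '[[0,0,0,0,0],[0,0,0,0,0],[0,0,0,0,0]]'
python3 go.py .5168 .2998 .319
```

```text
clock: 6.92
eef_pos: [0.5149, 0.3158, 0.3944]
ee_rot: [3.141, -0.001, 2.803]
wrist_force: [-0.3, 0.0, -5.4]
finger_gap: 0.0264
finger_force: 59.5
clock: 7.17
eef_pos: [0.5165, 0.3118, 0.3947]
ee_rot: [-3.14, 0.0, 2.797]
wrist_force: [0.4, -0.3, -4.5]
finger_gap: 0.0262
finger_force: 59.5
t 7.1667 p [0.5165 0.3118 0.3947] rot [-3.14   0.     2.797] F [ 0.4 -0.3 -4.5] gap 0.0262 ff 59.52791154384613 q7 [-0.71  0.45  0.13  1.9  -0.08  0.79  0.68]
delta tool mm [ -4.3 -11.1  75.7]
```

```bash
python3 -m jog '[[-2,-6,0,0,0],[-2,-5,0,0,0],[0,0,5,0,0],[0,0,8,0,0],[0,0,8,0,0],[0,0,8,0,0],[0,0,8,0,0],[0,0,8,0,0],[0,0,8,0,0],[0,0,8,0,0],[0,0,6,0,0],[0,0,4,0,0],[0,0,2,0,0],[0,0,0,0,0],[0,0,0,0,0]]'
python3 go.py .5168 .2998 .315
```

```text
clock: 8.42
eef_pos: [0.5163, 0.3021, 0.3219]
ee_rot: [3.141, 0.0, 2.8]
wrist_force: [-0.1, -0.6, -5.2]
finger_gap: 0.0261
finger_force: 59.6
t 8.4167 p [0.5163 0.3021 0.3219] rot [3.141 0.    2.8  ] F [-0.1 -0.6 -5.2] gap 0.0261 ff 59.632591009140015 q7 [-0.68  0.54  0.11  1.97 -0.1   0.64  0.72]
delta tool mm [-1.3 -2.   6.9]
```

```bash
python3 -m jog '[[-1,-1.5,2,0,0],[0,0,1,0,0],[0,0,1,0,0],[0,0,1,0,0],[0,0,1,0,0],[0,0,0,0,0],[0,0,0,0,0]]'; python3 go.py .5168 .2998 .315
python3 -m jog '[[0,0,0.5,0,0],[0,0,0.5,0,0],[0,0,0,0,0],[0,0,0,0,0]]'; python3 go.py
```

```text
clock: 9.0
eef_pos: [0.5165, 0.3003, 0.3157]
ee_rot: [-3.142, -0.0, 2.8]
wrist_force: [0.1, -0.9, -5.8]
finger_gap: 0.0261
finger_force: 59.6
t 9.0 p [0.5165 0.3003 0.3157] rot [-3.142 -0.     2.8  ] F [ 0.1 -0.9 -5.8] gap 0.0261 ff 59.632848501205444 q7 [-0.68  0.55  0.11  1.97 -0.1   0.62  0.72]
delta tool mm [-0.5 -0.4  0.7]
clock: 9.33
eef_pos: [0.5166, 0.3002, 0.3152]
ee_rot: [3.141, 0.0, 2.8]
wrist_force: [-1.0, -1.2, -0.0]
finger_gap: 0.0261
finger_force: 60.2
t 9.3333 p [0.5166 0.3002 0.3152] rot [3.141 0.    2.8  ] F [-1.  -1.2 -0. ] gap 0.0261 ff 60.216994285583496 q7 [-0.68  0.55  0.11  1.97 -0.1   0.62  0.72]
```

Weight taken: the dome is on the mat. Release, rise and look.

```bash
python3 -m jog '[[0,0,0,0,0.2],[0,0,0,0,0.35],[0,0,0,0,0.5],[0,0,0,0,0.7],[0,0,0,0,0.85],[0,0,0,0,1],[0,0,0,0,1],[0,0,0,0,1],[0,0,-4,0,1],[0,0,-10,0,1],[0,0,-15,0,1],[0,0,-20,0,1],[0,0,-20,0,1],[0,0,-10,0,1],[0,0,0,0,1]]'
python3 go.py .545 -.282 .394
python3 - <<'E'
from plant import camera
import cv2,numpy as np,pickle
from h import *
a=camera("scene");b=camera("top");pickle.dump({"scene":a,"top":b},open("c1.pkl","wb"))
cv2.imwrite("pics/c.png",np.hstack([cv2.resize(a["img"][160:310,290:540],(500,300)),cv2.resize(b["img"][180:330,230:370],(280,300))])[...,::-1])
E
```

```text
clock: 10.58
eef_pos: [0.5174, 0.3006, 0.3969]
ee_rot: [3.137, 0.004, 2.8]
wrist_force: [0.6, -0.4, 0.8]
finger_gap: 0.0855
finger_force: 0.0
t 10.5833 p [0.5174 0.3006 0.3969] rot [3.137 0.004 2.8  ] F [ 0.6 -0.4  0.8] gap 0.0855 ff 0.0 q7 [-0.7   0.44  0.13  1.91 -0.08  0.78  0.7 ]
delta tool mm [-221.3 -539.7    1.1]
```

View pics/c.png

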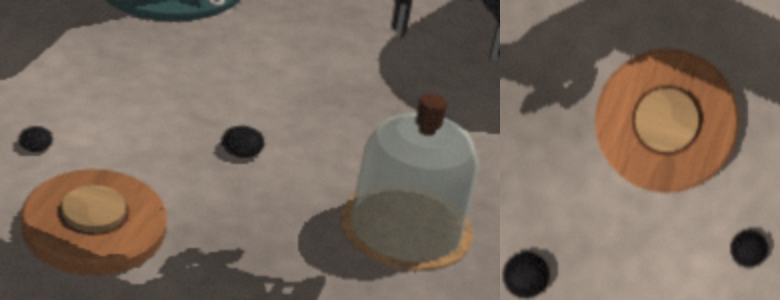

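The dome stands upright within the mat (crop 415,190) and the pad is clear, at scene crop (94,208) and top crop (667,119). I measure the pad and go to the vase.

```bash
python3 -m jog '[[-6,-15,0,0,1],[-10,-25,0,0,1],[-14,-34,0,0,1],[-14,-34,0,0,1],[-14,-34,0,0,1],[-14,-34,0,0,1],[-14,-34,0,0,1],[-14,-34,0,0,1],[-14,-34,0,0,1],[-14,-34,0,0,1],[-14,-34,0,0,1],[-14,-34,0,0,1],[-14,-34,0,0,1],[-14,-34,0,0,1],[-14,-34,0,0,1],[-14,-34,0,0,1],[-14,-34,0,0,1],[0,0,0,0,1],[0,0,0,0,1],[0,0,0,0,1]]'
python3 go.py .545 -.282 .394
python3 - <<'E'
from plant import camera
import cv2,numpy as np,pickle
from h import *
np.set_printoptions(precision=4,suppress=True)
a=camera("scene");b=camera("top");d={"scene":a,"top":b};pickle.dump(d,open("c2.pkl","wb"))
o=pickle.load(open("c1.pkl","rb"))
for n,c in(("scene",o["scene"]),("top",o["top"]),("scene",a),("top",b)):
    box=(315,250,360,282) if n=="scene" else (290,215,335,265)
    h=cv2.cvtColor(c["img"],cv2.COLOR_RGB2HSV)
    p=(337,264) if n=="scene" else (313,239)
    print(n,"hsv pad",h[p[1],p[0]],"wood",h[p[1],p[0]+(27 if n=="scene" else 26)])
    for s,ce,q in blobs(c,box,lambda h,s,v:(h>=14)&(h<30)&(s>70)&(v>60),150):
        e=cv2.fitEllipse(cv2.convexHull(q.astype(np.int32)));print(s.tolist(),ce.round(1),e)
def kn(c,box): return [(s.tolist(),ce.round(1)) for s,ce,q in blobs(c,box,lambda h,s,v:(v<100)&(s>110),60)]
print(kn(a,(480,200,525,245)),kn(b,(130,235,180,285)))
E
```

```text
clock: 12.35
eef_pos: [0.5439, -0.294, 0.3923]
ee_rot: [3.141, -0.003, 2.798]
wrist_force: [0.3, 0.8, -0.1]
finger_gap: 0.0852
finger_force: 0.0
t 12.35 p [ 0.5439 -0.294   0.3923] rot [ 3.141e+00 -3.000e-03  2.798e+00] F [ 0.3  0.8 -0.1] gap 0.0852 ff 0.0 q7 [ 0.28  0.48  0.2   1.87 -0.13  0.81  1.77]
delta tool mm [ 3.  11.7 -1.7]
scene hsv pad [ 16 114 166] wood [ 12 145 164]
[320, 252, 33, 24, 612] [336.5 263.8] ((336.47802734375, 263.791259765625), (23.69986915588379, 32.763343811035156), 91.4898910522461)
top hsv pad [ 16 118 177] wood [ 12 143 159]
[298, 224, 32, 32, 811] [313.2 239.4] ((313.19189453125, 239.4031524658203), (31.889331817626953, 32.15755844116211), 163.62652587890625)
scene hsv pad [ 16 118 162] wood [ 13 148 159]
[321, 252, 32, 24, 614] [336.4 263.7] ((336.3046875, 263.71917724609375), (23.730274200439453, 33.02461242675781), 90.71487426757812)
top hsv pad [ 16 114 186] wood [ 12 144 163]
[297, 224, 33, 32, 821] [313.2 239.4] ((313.3716735839844, 239.2863311767578), (31.985063552856445, 32.778079986572266), 63.15645980834961)
[([499, 207, 14, 20, 172], array([505.4, 215.4]))] [([132, 257, 15, 12, 150], array([138.8, 262.5]))]
```

```bash
python3 - <<'E'
import pickle
from h import *
np.set_printoptions(precision=4,suppress=True)
d=pickle.load(open("c2.pkl","rb"));S,T=d["scene"],d["top"]
t=(313.2,239.35)
for v in(261,261.5,262):print("pad",v,tri(S,(336.4,v),T,t))
print(plane(T,t,.034),plane(S,(336.4,261.5),.034))
print("dome knob top",tri(S,(505.8,209.5),T,(138.8,262.5)),"exp .170")
E
python3 -m jog '[[1.5,6,0,0,1],[1.5,5.5,0,0,1],[0,0,6,0,1],[0,0,12,0,1],[0,0,12,0,1],[0,0,12,0,1],[0,0,12,0,1],[0,0,12,0,1],[0,0,12,0,1],[0,0,12,0,1],[0,0,6,0,1],[0,0,0,0,1],[0,0,0,0,1],[0,0,0,0,1]]'
python3 go.py .5445 -.2815 .243
python3 - <<'E'
from plant import camera
import cv2
a=camera("scene");b=camera("top")
cv2.imwrite("pics/d.png",cv2.resize(a["img"][130:280,160:320],(640,600))[...,::-1])
E
```

```text
pad 261 (array([ 0.565 , -0.0418,  0.0377]), np.float64(0.0009674483048440518))
pad 261.5 (array([ 0.5651, -0.0418,  0.0364]), np.float64(0.00097460539735806))
pad 262 (array([ 0.5652, -0.0418,  0.035 ]), np.float64(0.000981774244312183))
[ 0.5653 -0.0423  0.034 ] [ 0.5622 -0.0417  0.034 ]
dome knob top (array([0.516 , 0.2986, 0.1711]), np.float64(0.0034675179417418462)) exp .170
clock: 13.62
eef_pos: [0.5464, -0.2821, 0.2982]
ee_rot: [-3.141, 0.001, 2.8]
wrist_force: [0.1, -0.1, 0.6]
finger_gap: 0.0852
finger_force: 0.0
t 13.6167 p [ 0.5464 -0.2821  0.2982] rot [-3.141e+00  1.000e-03  2.800e+00] F [ 0.1 -0.1  0.6] gap 0.0852 ff 0.0 q7 [ 0.29  0.59  0.16  1.95 -0.16  0.61  1.78]
delta tool mm [ 2.1 -0.1 55.2]
```

View pics/d.png

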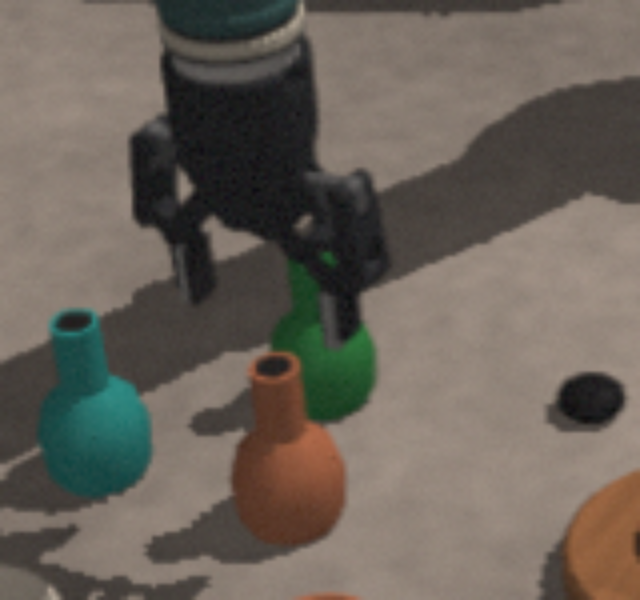

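The fingers stand astride the copper vase's mouth (crop 275,367), and the green vase is well behind. The dome knob top measures (0.516, 0.299, 0.171), so it is upright on the mat. Going down and gripping.

```bash
python3 -m jog '[[1.5,0,5,0,1],[0,0,8,0,1],[0,0,8,0,1],[0,0,8,0,1],[0,0,8,0,1],[0,0,8,0,1],[0,0,6,0,1],[0,0,4,0,1],[0,0,0,0,1],[0,0,0,0,1]]'; python3 go.py .5445 -.2815 .243
python3 -m jog '[[0,0,0,0,0.6],[0,0,0,0,0.5],[0,0,0,0,0.4],[0,0,0,0,0.3],[0,0,0,0,0.2],[0,0,0,0,0.1],[0,0,0,0,0],[0,0,0,0,0],[0,0,0,0,0],[0,0,0,0,0],[0,0,0,0,0]]'
python3 go.py
```

```text
clock: 14.55
eef_pos: [0.5447, -0.2814, 0.2424]
ee_rot: [3.142, -0.0, 2.8]
wrist_force: [-0.2, -0.1, -0.1]
finger_gap: 0.0852
finger_force: 0.0
t 14.55 p [ 0.5447 -0.2814  0.2424] rot [ 3.142 -0.     2.8  ] F [-0.2 -0.1 -0.1] gap 0.0852 ff 0.0 q7 [ 0.31  0.67  0.14  1.97 -0.18  0.51  1.8 ]
delta tool mm [ 0.2 -0.2 -0.6]
clock: 15.47
eef_pos: [0.5448, -0.2815, 0.243]
ee_rot: [-3.141, 0.001, 2.8]
wrist_force: [-0.5, -0.0, 3.4]
finger_gap: 0.0268
finger_force: 58.8
t 15.4667 p [ 0.5448 -0.2815  0.243 ] rot [-3.141e+00  1.000e-03  2.800e+00] F [-0.5 -0.   3.4] gap 0.0268 ff 58.78339469432831 q7 [ 0.31  0.67  0.14  1.97 -0.18  0.51  1.8 ]
```

```bash
python3 -m jog '[[0,0,-3,0,0],[0,0,-6,0,0],[0,0,-10,0,0],[0,0,-10,0,0],[0,0,-10,0,0],[0,0,-10,0,0],[0,0,-6,0,0],[0,0,-5,0,0],[0,0,0,0,0]]'; python3 go.py .565 -.042 .303
python3 -m jog '[[2,7,0,0,0],[4,14,0,0,0],[5,18,0,0,0],[5,18,0,0,0],[5,18,0,0,0],[5,18,0,0,0],[5,18,0,0,0],[5,18,0,0,0],[5,18,0,0,0],[5,18,0,0,0],[5,18,0,0,0],[5,18,0,0,0],[4,14,0,0,0],[2,7,0,0,0],[0,0,0,0,0],[0,0,0,0,0],[0,0,0,0,0],[0,0,0,0,0]]'; python3 go.py .565 -.042 .280
```

```text
clock: 16.22
eef_pos: [0.5451, -0.2815, 0.3042]
ee_rot: [-3.141, 0.002, 2.8]
wrist_force: [0.1, 0.1, -3.0]
finger_gap: 0.0269
finger_force: 59.1
t 16.2167 p [ 0.5451 -0.2815  0.3042] rot [-3.141e+00  2.000e-03  2.800e+00] F [ 0.1  0.1 -3. ] gap 0.0269 ff 59.092074036598206 q7 [ 0.29  0.58  0.17  1.95 -0.16  0.62  1.78]
delta tool mm [ 61.5 232.4   1. ]
clock: 17.72
eef_pos: [0.5605, -0.0528, 0.3027]
ee_rot: [-3.141, 0.0, 2.798]
wrist_force: [0.0, -0.4, -3.3]
finger_gap: 0.0269
finger_force: 59.2
t 17.7167 p [ 0.5605 -0.0528  0.3027] rot [-3.141  0.     2.798] F [ 0.  -0.4 -3.3] gap 0.0269 ff 59.19183969497681 q7 [-0.13  0.54  0.19  2.06 -0.18  0.56  1.42]
delta tool mm [-0.6 11.7 22.7]
```

```bash
python3 -m jog '[[0,6,0,0,0],[-0.5,6,0,0,0],[0,0,4,0,0],[0,0,6,0,0],[0,0,6,0,0],[0,0,4,0,0],[0,0,0,0,0],[0,0,0,0,0],[0,0,0,0,0]]'; python3 go.py .565 -.042 .277
python3 - <<'E'
from plant import camera
import cv2
from h import *
a=camera("scene")
f=a["img"][180:305,270:400]
cv2.imwrite("pics/e.png",cv2.resize(f,(624,600),interpolation=2)[...,::-1])
for p in((.565,-.042,.034),(.565,-.042,.145)):print(proj(a,p),(proj(a,p)-[270,180])*4.8)
E
```

```text
clock: 18.47
eef_pos: [0.5652, -0.0405, 0.2826]
ee_rot: [-3.141, -0.0, 2.8]
wrist_force: [-0.3, 0.4, -2.1]
finger_gap: 0.0267
finger_force: 59.2
t 18.4667 p [ 0.5652 -0.0405  0.2826] rot [-3.141 -0.     2.8  ] F [-0.3  0.4 -2.1] gap 0.0267 ff 59.22350764274597 q7 [-0.14  0.57  0.18  2.06 -0.2   0.52  1.41]
delta tool mm [-0.3 -1.5  5.6]
[336.08305336 262.30400853] [317.19865612 395.05924092]
[336.34719356 220.78228412] [318.46652911 195.75496379]
```

View pics/e.png

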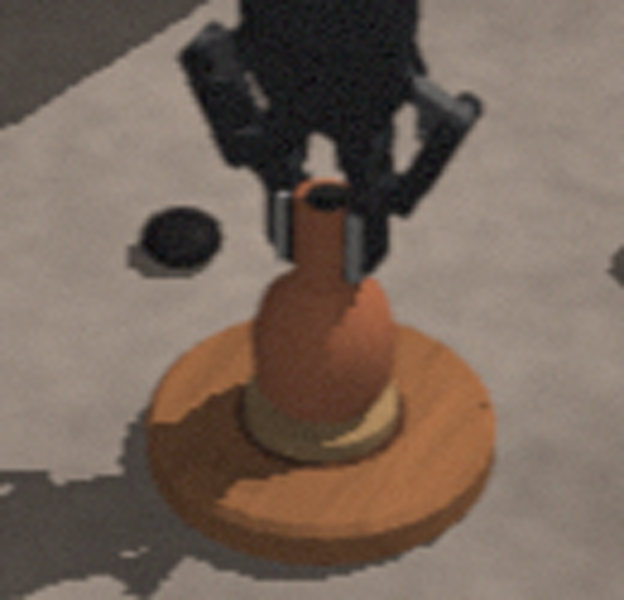

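The vase is upright and centred over the pad: belly at crop x≈323, pad at x≈322. Now the descent to contact and the press.

```bash
python3 -m jog '[[0,-1.5,2,0,0],[0,0,2,0,0],[0,0,1,0,0],[0,0,1,0,0],[0,0,1,0,0],[0,0,0,0,0],[0,0,0,0,0]]'; python3 go.py .565 -.042 .269
python3 -m jog '[[0,0,1,0,0],[0,0,1,0,0],[0,0,1,0,0],[0,0,1,0,0],[0,0,0,0,0],[0,0,0,0,0]]'; python3 go.py .565 -.042 .269
```

```text
clock: 19.1
eef_pos: [0.5647, -0.0418, 0.276]
ee_rot: [-3.142, 0.0, 2.8]
wrist_force: [-1.0, -0.3, 1.8]
finger_gap: 0.0267
finger_force: 59.4
t 19.1 p [ 0.5647 -0.0418  0.276 ] rot [-3.142  0.     2.8  ] F [-1.  -0.3  1.8] gap 0.0267 ff 59.36139106750488 q7 [-0.13  0.58  0.18  2.07 -0.2   0.51  1.42]
delta tool mm [-0.3 -0.1  7. ]
clock: 19.6
eef_pos: [0.5648, -0.0418, 0.2719]
ee_rot: [3.142, 0.0, 2.8]
wrist_force: [-1.4, 0.7, 4.7]
finger_gap: 0.0267
finger_force: 59.9
t 19.6 p [ 0.5648 -0.0418  0.2719] rot [3.142 0.    2.8  ] F [-1.4  0.7  4.7] gap 0.0267 ff 59.917336106300354 q7 [-0.13  0.59  0.17  2.07 -0.2   0.5   1.42]
delta tool mm [-0.3 -0.1  2.9]
```

```bash
python3 -m jog '[[0,0,1,0,0],[0,0,1,0,0],[0,0,1,0,0],[0,0,0,0,0],[0,0,0,0,0]]'; python3 go.py
python3 -m jog '[[0,0,0.7,0,0],[0,0,0,0,0],[0,0,0,0,0]]'; python3 go.py
```

```text
clock: 20.02
eef_pos: [0.5648, -0.0418, 0.2692]
ee_rot: [3.141, 0.0, 2.8]
wrist_force: [-1.5, -1.3, 7.5]
finger_gap: 0.0264
finger_force: 60.3
t 20.0167 p [ 0.5648 -0.0418  0.2692] rot [3.141 0.    2.8  ] F [-1.5 -1.3  7.5] gap 0.0264 ff 60.31343221664429 q7 [-0.13  0.59  0.17  2.07 -0.2   0.49  1.42]
clock: 20.27
eef_pos: [0.5648, -0.0419, 0.2688]
ee_rot: [3.141, 0.0, 2.799]
wrist_force: [-2.7, -0.7, 8.9]
finger_gap: 0.0268
finger_force: 60.7
t 20.2667 p [ 0.5648 -0.0419  0.2688] rot [3.141 0.    2.799] F [-2.7 -0.7  8.9] gap 0.0268 ff 60.73379874229431 q7 [-0.13  0.59  0.17  2.07 -0.2   0.49  1.42]
```

```bash
python3 -m jog '[[0,0,0.5,0,0],[0,0,0.5,0,0],[0,0,0,0,0],[0,0,0,0,0]]'; python3 -m jog '[[0,0,0.5,0,0],[0,0,0.5,0,0],[0,0,0,0,0],[0,0,0,0,0]]'; python3 go.py
```

```text
clock: 20.6
eef_pos: [0.5649, -0.042, 0.2686]
ee_rot: [3.141, 0.001, 2.799]
wrist_force: [-3.4, -1.0, 15.4]
finger_gap: 0.0265
finger_force: 61.2
clock: 20.93
eef_pos: [0.565, -0.0422, 0.2685]
ee_rot: [3.141, 0.001, 2.799]
wrist_force: [-6.8, -0.7, 20.6]
finger_gap: 0.0268
finger_force: 61.8
t 20.9333 p [ 0.565  -0.0422  0.2685] rot [3.141e+00 1.000e-03 2.799e+00] F [-6.8 -0.7 20.6] gap 0.0268 ff 61.81815147399902 q7 [-0.13  0.6   0.17  2.07 -0.2   0.49  1.42]
```

The hard stop shows: the force climbs from 9 to 21 N with almost no travel. I hold for 1.5 s, then ease off.

```bash
python3 -m jog '[[0,0,0,0,0],[0,0,0,0,0],[0,0,0,0,0],[0,0,0,0,0],[0,0,0,0,0],[0,0,0,0,0],[0,0,0,0,0],[0,0,0,0,0],[0,0,0,0,0],[0,0,0,0,0],[0,0,0,0,0],[0,0,0,0,0],[0,0,0,0,0],[0,0,0,0,0],[0,0,0,0,0],[0,0,0,0,0],[0,0,0,0,0],[0,0,0,0,0],[0,0,0,0,0]]'
python3 -m jog '[[0,0,-1,0,0],[0,0,-1,0,0],[0,0,-1,0,0],[0,0,-1,0,0],[0,0,-1,0,0],[0,0,-1,0,0],[0,0,-1,0,0],[0,0,-1,0,0],[0,0,0,0,0],[0,0,0,0,0]]'; python3 go.py .565 -.042 .277
```

```text
clock: 22.52
eef_pos: [0.565, -0.0422, 0.2685]
ee_rot: [3.141, 0.001, 2.799]
wrist_force: [-5.6, -1.3, 23.1]
finger_gap: 0.0268
finger_force: 61.8
clock: 23.35
eef_pos: [0.5647, -0.0418, 0.2739]
ee_rot: [-3.141, 0.0, 2.8]
wrist_force: [-1.2, -1.9, 3.6]
finger_gap: 0.0265
finger_force: 59.8
t 23.35 p [ 0.5647 -0.0418  0.2739] rot [-3.141  0.     2.8  ] F [-1.2 -1.9  3.6] gap 0.0265 ff 59.758769273757935 q7 [-0.13  0.59  0.17  2.07 -0.2   0.5   1.42]
delta tool mm [-0.3 -0.1 -3.1]
```

```bash
python3 -m jog '[[0,0,-1,0,0],[0,0,-0.8,0,0],[0,0,0,0,0],[0,0,0,0,0],[0,0,0,0,0]]'; python3 go.py .565 -.042 .277
```

```text
clock: 23.77
eef_pos: [0.5647, -0.0417, 0.2757]
ee_rot: [-3.141, -0.0, 2.8]
wrist_force: [-0.6, -0.9, 1.2]
finger_gap: 0.0269
finger_force: 59.6
t 23.7667 p [ 0.5647 -0.0417  0.2757] rot [-3.141 -0.     2.8  ] F [-0.6 -0.9  1.2] gap 0.0269 ff 59.6392285823822 q7 [-0.13  0.58  0.18  2.07 -0.2   0.51  1.42]
delta tool mm [-0.4 -0.2 -1.3]
```

```bash
python3 -m jog '[[0,0,-0.7,0,0],[0,0,0,0,0],[0,0,0,0,0],[0,0,0,0,0]]'; python3 go.py
python3 -m jog '[[0,0,0,0,0.25],[0,0,0,0,0.3],[0,0,0,0,0.35],[0,0,0,0,0.4],[0,0,0,0,0.5],[0,0,0,0,0.7],[0,0,0,0,1],[0,0,0,0,1],[0,0,0,0,1],[0,0,0,0,1],[0,0,-5,0,1],[0,0,-10,0,1],[0,0,-15,0,1],[0,0,-20,0,1],[0,0,-20,0,1],[0,0,-20,0,1],[0,0,-15,0,1],[0,0,-5,0,1],[0,0,0,0,1]]'
python3 - <<'E'
from plant import camera
import cv2,numpy as np
a=camera("scene");b=camera("top")
cv2.imwrite("pics/f.png",np.vstack([a["img"][170:320,160:540],cv2.resize(b["img"],None,fx=.8,fy=.8)[110:260,66:446]])[...,::-1].repeat(2,0).repeat(2,1)[:600])
E
python3 go.py
```

```text
clock: 24.1
eef_pos: [0.5647, -0.0417, 0.2764]
ee_rot: [-3.141, -0.0, 2.8]
wrist_force: [-0.9, -2.5, 0.3]
finger_gap: 0.0264
finger_force: 59.6
t 24.1 p [ 0.5647 -0.0417  0.2764] rot [-3.141 -0.     2.8  ] F [-0.9 -2.5  0.3] gap 0.0264 ff 59.586360454559326 q7 [-0.13  0.58  0.18  2.07 -0.2   0.51  1.42]
clock: 25.68
eef_pos: [0.5651, -0.0418, 0.3886]
ee_rot: [3.14, 0.004, 2.8]
wrist_force: [-0.7, 0.3, -0.5]
finger_gap: 0.0852
finger_force: 0.0
t 25.7833 p [ 0.5644 -0.0416  0.3864] rot [ 3.142 -0.     2.8  ] F [-1.   0.8  0.1] gap 0.0853 ff 0.0 q7 [-0.18  0.42  0.24  2.   -0.14  0.74  1.37]
```

View pics/f.png

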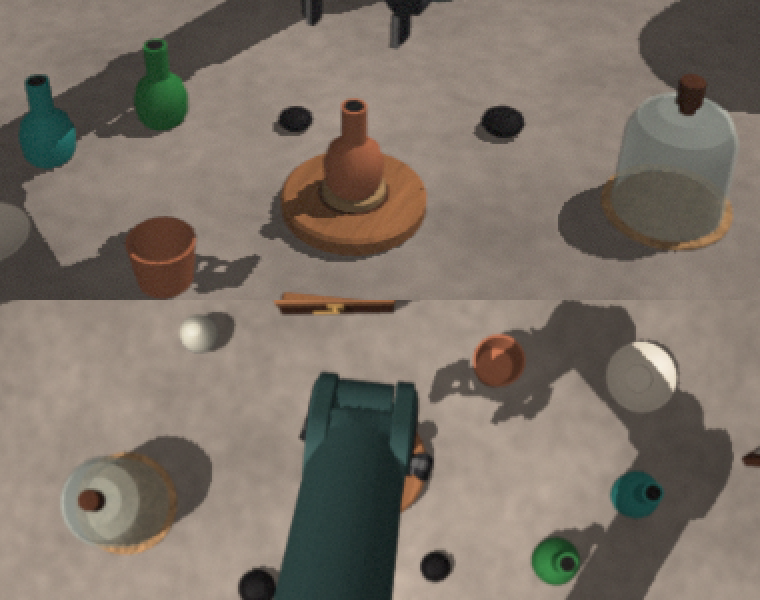

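The vase stands upright in the middle of the raised pad (crop 355,160). The dome is upright on the mat (680,165), the other ornaments have not moved, and the gripper is clear.

```bash
python3 -c "
from plant import job_done;print(job_done())"
```

```text
the job is handed in; nothing more can be done
None
```

I handed the job in at about 26 s: the dome is upright on the mat, and the vase was pressed to the pad's stop at over 20 N, held about 1.5 s and left standing on the risen pad; I saw no direct sign that the light switch caught.

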